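# Tap stuck stir bars out of a flask

## Robot

A 7-joint arm with a two-finger parallel gripper is mounted at the origin on a cart in front of the work surface, level with it; the furniture and walls round the work are solid. World frame = base frame: x ahead of the robot, y to its left, z up, the work surface at z = 0. Lengths are in m, angles in rad, forces in N, time in s.
With the tool pointing down it reaches from about 0.4 to 0.9 m from the base axis. Payload 5.5 kg.
Tool frame: the origin (TCP) lies on the front face of the gripper's body, between the roots of the fingers; the fingertips stand 73 mm ahead of it and the grasp point (between the pads) lies 54 mm ahead of it (manip.tcp_to_grasp is the distance from the TCP to the grasp point, in m); y points along the fingers, z is the direction in which the jaws open and shut, and the axes are right-handed (so a half turn about y gives the same grasp; the last joint's range is limited). The gripper opens to 85 mm and grips with 20 to 120 N. Pads are 22 mm wide; open, the fingers measure 114 mm over their backs; the gripper's body (76 mm by 85 mm) begins 54 mm behind the grasp point. The pads swing forward as they close: fully open they stand 13 mm farther back than shut.
Start: joints at [-1.067, 0.501, -0.427, 1.55, 0.221, 1.138, -0.21], TCP at [0.155, 0.631, 0.304] pointing down, gripper open.
Joint ranges: [-2.88, 2.88], [-0.31, 2.03], [-1.54, 1.56], [0.2, 2.42], [-1.41, 4.55], [0.19, 2.02], [-2.57, 2.57]. Speed limits (rad/s): [2.57, 2.57, 3.14, 3.14, 3.14, 3.14, 3.14].

## Interface

Orientations are given as [roll, pitch, yaw] about the fixed x, y, z axes, in that order (R = Rz(yaw) Ry(pitch) Rx(roll)).
In Python, from station import manip gives the robot as it stands. The module is installed in compiled form; this text tells all that it offers.
- The arm moves only by the tool jog_arm, never from a script. Its argument "plan" is a list of rows, each a list of 2 entries, a list of its own where there are three numbers: the shift along the tool's x, y, z in mm, then the turn, a rotation vector about the tool's x, y, z in rad. A call has 1 to 20 rows; each row shifts and turns the commanded pose from where the row before left it, along the tool's axes as they then stand; what a row does not reach is not made up. A row lasts 1/12 s, in which the tool goes at most 41.7 mm and 7.16 degrees, less where a joint would pass 70% of its speed; a pose out of reach is approached as far as the arm can. A call with a gripper value outside its range is refused whole. "gripper" is the finger opening in mm, from 0 to 85.4, set as the call begins (left out, the last holds). The fingers move at their own pace and stop on an object; "squeeze" is the grip in N (left out, the last holds). Time passes only in rows, so rows that do not move let the fingers close. It gives the time, the measured TCP pose, the force and the opening at its end, in the units of the state.
- manip.read_state(): the state, without advancing time (a new reading comes with each control period).
- manip.capture(name): name is "side" or "top"; returns a dict with "frame" (420x560x3 uint8, blue, green, red), "range_z" (420x560 float32, m along the optical axis (not along the pixel's ray), 0 where there is no reading), "mtx" (3x3 intrinsics, pixels), "k1" (the pictures are not rectified: a ray, as slopes to the right and down, at radius r is drawn at 1 + k1 r^2 times it, then the intrinsics apply), "extrinsics" (4x4, takes a point from world to camera coordinates). Camera axes: x right, y down, z forward; pixel columns grow to the right and rows downward; lengths in m; the calibration is good to about 2 mm. A picture is of the moment at which its call begins.
- manip.finish_job(): hands the job in, once; it reports no verdict.
The state is a dict: "t": time; "joints": joint angles; "joint_velocities": joint speeds; "tau": joint torques, N m; "ee_pos": TCP position; "orientation": TCP orientation; "force": force on the tool from outside, world axes, zero at the start; "wrist_torque": the same for the moment, N m; "gripper_width": finger opening in m.
Only numpy, scipy, OpenCV 4.12 (cv2) and the standard library are available. Lean on these libraries where they do the work, as an engineer would, in place of code of your own. Each camera call takes 0.05 s, during which the arm holds its last target. There are 200 camera calls.

## Task

Two stir bars are stuck in the neck of the glass flask. Take the steel pot from its mat and stand it under the flask's mouth, then tip the flask mouth-down to its stop and tap its side briskly until both bars have dropped into the pot. Then swing the flask back to level or a little mouth-up, and stand the pot with both bars in it back in the middle of its mat, without disturbing the bottles and the tape roll nearby.

Things in the scene. Friction and masses are not known exactly. Their poses are not given: they have to be found in the camera images.
- stand: Fixed grey flask stand: foot plate 110 x 170 x 10 mm (x from -20 to +90 mm) and two upright arms 180 mm high at y = +-74 mm (each 30 mm along x, 10 mm thick) that carry a horizontal steel pin along the stand's y axis, 165 mm above the worktop. The flask hangs on this pin between the arms. Origin: on the worktop, below the middle of the pin; z up; the flask's mouth points along the stand's -x axis, roughly to the robot's left.
- tilt (a joint): Tipping of the flask about the pin (rad): 0 = flask level (as at the start), positive = mouth down, +0.5 = stop with the mouth down, -0.3 = stop with the mouth up. Friction hinge, 0.20 N m: it stays where it is left; press on top of the neck to tip the mouth down (about 2 to 3 N), on top of the body's bottom end to swing it back (about 2 to 4 N; press within 30 mm of the bottom, straight down; the top of the body lies 32 mm above the axis).
- flask (a joint): Sideways travel of the flask along the pin (m), toward the stand's +y axis, against coil springs of about 700 N/m, 0 at rest, stops at +-0.012. A brisk tap of 5 to 8 mm on the side at 0.15 m/s or more makes it ring for about a second; then the bars creep along the neck, some 4 to 12 mm a tap if the flask is tipped to its stop (usually 2 to 8 taps in all). A slow push does next to nothing.
- flask_mouth (a point): Centre of the flask's mouth (clear glass, bore 19 mm, neck 26 mm across and 52 mm long, rim 30 mm across), 128 mm from the pin along the flask's axis. Axes of the flask: x from mouth to bottom, y along the pin, z up when level.
- flask_tap (a point): Point on the flask's axis inside its 64 mm wide round body, 40 mm from the pin toward the mouth; the glass beside it, 32 mm to either side in y, is free for tapping. Same axes. The 64 mm body reaches from 48 mm on the mouth's side of the pin to its flat bottom, 88 mm on the other side.
- flask_base (a point): Centre of the flask's flat bottom, 88 mm from the pin. Same axes.
- bar_1_center (a point): Centre of the front stir bar: white, square in section, 10 x 10 x 18 mm, 12 g, lying lengthwise in the neck, held by friction (it stays there even with the flask tipped).
- bar_2_center (a point): Centre of the rear stir bar, alike, 20 mm behind the first.
- catch_spot (a point): Point on the worktop under the place where bars fall from the mouth when the flask is tipped to its stop, 134 mm from the pin's foot toward the mouth. The flask hangs over it (underside of the level neck at 152 mm), so the pot must be set and fetched with the hand leaning by about 30 to 35 degrees, for instance back toward the robot and square to the flask's axis.
- pot_center (a point): Centre (25 mm up) of the loose round steel pot, open on top, 50 mm high, 64 mm across (66 mm at the rim), wall 3 mm, floor 4 mm, 90 g. z up.
- mat: Fixed flat white plastic mat, 110 x 110 x 4 mm, on which the pot stands at the start. Origin: centre of its underside, on the worktop.
- amber_center (a point): Centre (40 mm up) of the loose brown bottle, 42 mm across, 81 mm high: leave alone.
- drop_center (a point): Centre (34 mm up) of the small loose white bottle, 33 mm across, 69 mm high: leave alone.
- tape_center (a point): Centre of the tape roll lying flat, 62 mm across, 19 mm high: leave alone.
Not all that is in view belongs to the job. Leave any turquoise or yellow look-alike of the part that bears pot_center alone.

How it is judged:
By the outcome, as a careful person would: the job done as asked, in the order asked, and still so for the second after the job is handed in, with the robot touching nothing.
It also fails if it takes over 67 s, if anything falls off the work surface, if the arm or the gripper's body presses on something with over 40 N, if the wrist force passes 120 N, or if a joint passes its speed limit or range.

## Working session

There is one attempt and no reset: what is moved stays moved. The work goes in short steps, Python scripts to look and compute and a tool call to move; the robot and the scene stay as the last step left them, time stands still between calls to the robot, and variables do not carry over. Pictures are saved under pics/ and viewed, about 8 in all and at most 12, crops included, and the job is handed in when it is done.

Besides the shell and the picture viewer there is one more tool, called after "Emit:" by a JSON object that holds its "method" and its "body", one argument or row to a line. jog_arm: Moves the arm, as the interface text tells. Its arguments: {"type":"object","properties":{"plan":{"type":"array","items":{"type":"array"}},"gripper":{"type":"number"},"squeeze":{"type":"number"}},"required":["plan"]}

```bash
mkdir -p pics; cat > h.py <<'E'
import numpy as np, cv2
from station import manip
from scipy.spatial.transform import Rotation as R
def snap(n,f=None):
    c=manip.capture(n)
    if f: cv2.imwrite('pics/'+f,c['frame'])
    return c
def cloud(c):
    "world xyz per pixel from range image"
    h,w=c['range_z'].shape; v,u=np.mgrid[:h,:w].astype(float)
    d=ray(c,u,v)
    p=d*c['range_z'][...,None]
    T=np.linalg.inv(c['extrinsics']); return p@T[:3,:3].T+T[:3,3]
def ray(c,u,v):
    M=c['mtx']; d=np.array([c['k1'],0,0,0,0],float)
    q=np.stack([np.ravel(u),np.ravel(v)],-1).astype(float)
    xd=(q-[M[0,2],M[1,2]])/[M[0,0],M[1,1]]
    x=cv2.undistortPoints(q[:,None],M,d)[:,0]
    return np.concatenate([x,np.ones((len(x),1))],1).reshape(np.shape(u)+(3,))
def onplane(c,u,v,z):
    T=np.linalg.inv(c['extrinsics']); d=ray(c,np.array([u]),np.array([v]))[0]@T[:3,:3].T
    o=T[:3,3]; return o+d*(z-o[2])/d[2]
def proj(c,p):
    q=c['extrinsics'][:3,:3]@np.array(p,float)+c['extrinsics'][:3,3]; x=q[:2]/q[2]; x=x*(1+c['k1']*(x@x))
    return c['mtx'][:2,:2]@x+c['mtx'][:2,2]
E
python3 - <<'E'
from h import *
print(manip.read_state(), manip.tcp_to_grasp)
for n in('side','top'):
    c=snap(n,n+'0.png'); print(n,c['mtx'],c['k1'],np.linalg.inv(c['extrinsics']).round(3))
E
```

```text
{'t': 0.0, 'joints': array([-1.06677696,  0.50186871, -0.42679278,  1.55143676,  0.22082886,
        1.13835003, -0.21029829]), 'joint_velocities': array([-9.86123375e-04, -2.95541137e-04,  9.10899733e-05,  6.03448248e-05,
       -4.60012022e-04,  6.03706482e-04, -2.68906798e-04]), 'tau': array([-7.96151580e-04, -5.69509649e+01, -5.81649989e+00, -2.80947125e+01,
        1.05542960e-02,  1.18271500e-02,  7.67641524e-06]), 'ee_pos': array([0.15494747, 0.63068549, 0.30285181]), 'orientation': array([-1.57279399e+00,  3.77403162e-05, -2.40751949e-01]), 'force': array([-0.41333178, -0.47010917, -0.55620777]), 'wrist_torque': array([-0.07766054,  0.03215487, -0.02173338]), 'gripper_width': 0.08556321348698243} 0.0539
side [[491.37140031   0.         287.27921905]
 [  0.         491.37140031 204.72858182]
 [  0.           0.           1.        ]] -0.12969503412865174 [[-0.99  -0.099  0.099  0.423]
 [-0.141  0.699 -0.701  0.902]
 [ 0.    -0.708 -0.706  0.831]
 [ 0.     0.     0.     1.   ]]
top [[434.97749798   0.         277.82904723]
 [  0.         434.97749798 210.33516829]
 [  0.           0.           1.        ]] -0.0974761904806331 [[-0.029 -0.994  0.104  0.433]
 [-0.999  0.025 -0.036  0.208]
 [ 0.033 -0.105 -0.994  1.016]
 [ 0.     0.     0.     1.   ]]
```

View pics/top0.png

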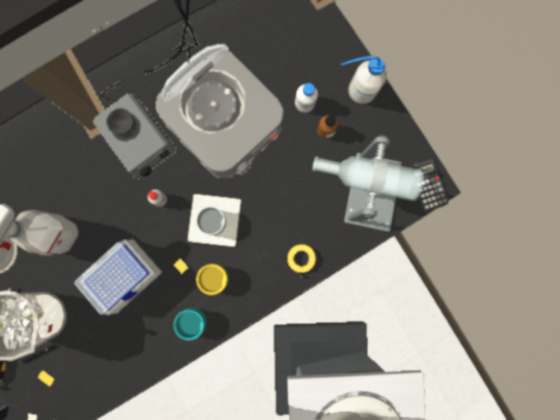

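View pics/side0.png

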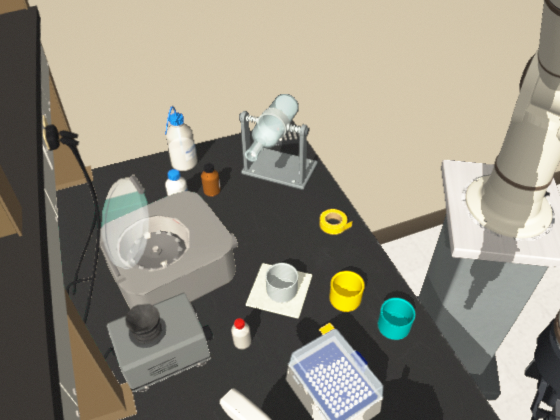

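```bash
python3 - <<'E'
from h import *
for n in('top','side'):
    c=snap(n); P=cloud(c); np.save(n+'P.npy',P); f=c['frame']
    # pot: steel points above mat
    if n=='top':
        near=lambda x,y,r:(np.hypot(P[...,0]-x,P[...,1]-y)<r)
        m=onplane(c,214,220,.004);print('mat~',m)
        for nm,(u,v),z in [('pot',(211,221),.05),('tape',(302,258),.019),('amber',(327,126),.08),('drop',(307,95),.069),('red',(157,198),.06),('yellow',(212,279),.05)]:
            print(nm,onplane(c,u,v,z).round(3))
    m0=[.47,.36]
    Z=P[...,2]; ok=c['range_z']>0
    s=ok&(np.hypot(P[...,0]-.42,P[...,1]-.36)<.14)
    # mat mask
    g=f.min(-1)
    mm=(s&(g>150)&(Z<.02)).astype(np.uint8)
    cs,_=cv2.findContours(mm,0,2)
    k=max(cs,key=cv2.contourArea); 
    hull=cv2.convexHull(k)[:,0]; W=np.array([onplane(c,u,v,.004)[:2] for u,v in hull]).astype(np.float32)
    print(n,'mat rect',cv2.minAreaRect(W*1000))
    q=s&(Z>.04)&(Z<.07)
    w=P[q]; 
    if len(w)>10:
        print('pot rim',len(w),cv2.minEnclosingCircle((w[:,:2]*1000).astype(np.float32)),np.percentile(w[:,2],[5,50,95]))
    # stand
    st=ok&(np.hypot(P[...,0]-.42,P[...,1]+.03)<.2)&(P[...,1]<.09)
    for lo,hi in((.006,.02),(.17,.19),(.19,.21)):
        q=st&(Z>lo)&(Z<hi); w=P[q]
        if len(w)>20: print('z',lo,hi,len(w),cv2.minAreaRect((w[:,:2]*1000).astype(np.float32)))
E
```

```text
mat~ [0.51931391 0.32085519 0.004     ]
pot [0.513 0.322 0.05 ]
tape [0.426 0.12  0.019]
amber [0.717 0.059 0.08 ]
drop [0.794 0.1   0.069]
red [0.567 0.44  0.06 ]
yellow [0.385 0.322 0.05 ]
top mat rect ((510.0224304199219, 322.8283386230469), (111.44515228271484, 90.7364730834961), 81.92074584960938)
pot rim 619 ((417.06939697265625, 363.83447265625), 136.81175231933594) [0.04201745 0.05133653 0.06633878]
z 0.006 0.02 1388 ((534.6605834960938, -22.166015625), (176.92666625976562, 296.36279296875), 29.623634338378906)
z 0.17 0.19 1005 ((571.794677734375, -30.17577362060547), (117.03263854980469, 166.55404663085938), 21.739221572875977)
z 0.19 0.21 1651 ((581.8381958007812, -33.20118713378906), (151.02809143066406, 55.737735748291016), 76.95123291015625)
side mat rect ((510.96356201171875, 326.4256896972656), (111.37247467041016, 89.6830825805664), 82.14154052734375)
pot rim 790 ((416.760009765625, 360.08380126953125), 136.83924865722656) [0.04097134 0.04751261 0.05354439]
z 0.006 0.02 1200 ((547.0743408203125, -86.2184829711914), (193.04177856445312, 125.4858169555664), 77.15483093261719)
z 0.17 0.19 641 ((572.2291259765625, -26.831512451171875), (110.91465759277344, 158.07627868652344), 20.1029109954834)
z 0.19 0.21 576 ((583.4204711914062, -30.467239379882812), (149.9678192138672, 49.69569778442383), 80.0664291381836)
```

```bash
python3 - <<'E'
import cv2
a=cv2.imread('pics/top0.png')[130:240,300:440]; b=cv2.imread('pics/side0.png')[80:200,220:340]
cv2.imwrite('pics/z.png',cv2.hconcat([cv2.resize(a,(480,400),interpolation=2)[:, :430],cv2.resize(b,(370,400),interpolation=2)]))
E
```

```text
(no output)
```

View pics/z.png

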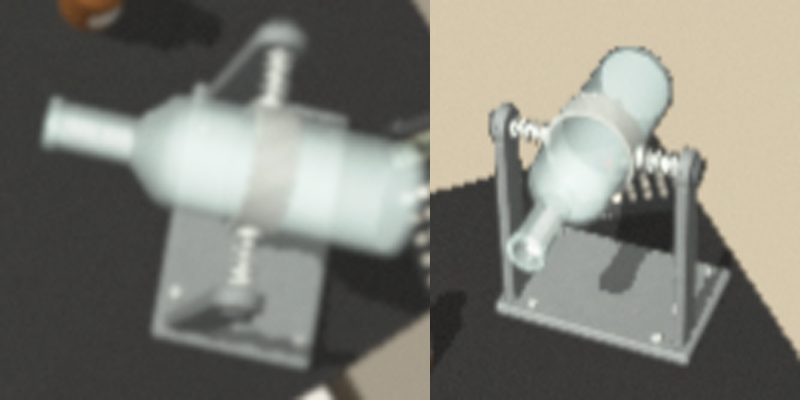

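```bash
python3 - <<'E'
from h import *
ct=snap('top');cs=snap('side')
print('arms top', [onplane(ct,u,v,.18).round(4) for u,v in((380.2,139.6),(368.6,211.7))])
print('arms side', [onplane(cs,u,v,.18).round(4) for u,v in((243.7,114.5),(303.7,129.5))])
print('mouth', onplane(ct,314.6,163.8,.165).round(4))
for n,c in(('top',ct),('side',cs)):
    P=cloud(c); Z=P[...,2]; ok=c['range_z']>0; g=c['frame'].min(-1)
    s=ok&(np.hypot(P[...,0]-.515,P[...,1]-.32)<.1)
    mm=cv2.morphologyEx((s&(g>100)&(Z<.06)).astype(np.uint8),cv2.MORPH_OPEN,np.ones((3,3)))
    k=max(cv2.findContours(mm,0,2)[0],key=cv2.contourArea)
    W=np.array([onplane(c,u,v,.004)[:2] for u,v in cv2.convexHull(k)[:,0]]).astype(np.float32)
    print(n,'mat',cv2.minAreaRect(W*1000))
    w=P[s&(Z>.042)&(Z<.06)]; print('pot rim',len(w),cv2.minEnclosingCircle((w[:,:2]*1000).astype(np.float32)),cv2.fitEllipse((w[:,:2]*1000).astype(np.float32)))
    # flask points along axis
    f=ok&(Z>.14)&(Z<.22)&(np.hypot(P[...,0]-.58,P[...,1]+.02)<.2); w=P[f]
    a=np.deg2rad(90-12); 
    d=np.array([.19,-.98]);d/=np.linalg.norm(d); o=np.array([.58,-.02]); e=np.array([-d[1],d[0]])
    s_=(w[:,:2]-o)@d; l=(w[:,:2]-o)@e
    for a in np.arange(-.16,.12,.02):
        q=(s_>a)&(s_<a+.02)&(abs(l)<.05)
        if q.sum()>5: print('%.2f n%d lat %.3f..%.3f zmax %.3f'%(a,q.sum(),*np.percentile(l[q],[3,97]),np.percentile(w[q,2],97)))
E
```

```text
arms top [array([ 0.6568, -0.0312,  0.18  ]), array([5.126e-01, 3.000e-04, 1.800e-01])]
arms side [array([ 0.6555, -0.0228,  0.18  ]), array([0.5113, 0.016 , 0.18  ])]
mouth [0.6131 0.1009 0.165 ]
top mat ((519.9170532226562, 321.4389343261719), (115.4819107055664, 114.8133773803711), 81.9854507446289)
pot rim 169 ((481.23846435546875, 321.5244140625), 65.48318481445312) ((496.6376647949219, 324.65264892578125), (55.79509735107422, 126.66319274902344), 88.80166625976562)
-0.12 n68 lat 0.038..0.050 zmax 0.181
-0.10 n108 lat 0.030..0.049 zmax 0.181
-0.08 n215 lat 0.003..0.048 zmax 0.187
-0.06 n337 lat -0.008..0.047 zmax 0.199
-0.04 n403 lat -0.046..0.046 zmax 0.199
-0.02 n438 lat -0.039..0.038 zmax 0.202
-0.00 n381 lat -0.034..0.044 zmax 0.203
0.02 n375 lat -0.044..0.043 zmax 0.200
0.04 n329 lat -0.048..0.012 zmax 0.200
0.06 n250 lat -0.048..0.004 zmax 0.200
0.08 n51 lat -0.031..-0.001 zmax 0.198
side mat ((520.3935546875, 318.4484558105469), (126.4126968383789, 112.12506103515625), 82.38143920898438)
pot rim 330 ((481.75469970703125, 326.7060241699219), 66.24281311035156) ((501.73651123046875, 326.2825622558594), (57.26179885864258, 133.07444763183594), 92.7269515991211)
-0.14 n9 lat 0.044..0.049 zmax 0.174
-0.12 n47 lat 0.038..0.049 zmax 0.177
-0.10 n63 lat 0.030..0.048 zmax 0.179
-0.08 n243 lat 0.002..0.043 zmax 0.186
-0.06 n257 lat -0.008..0.048 zmax 0.195
-0.04 n257 lat -0.047..0.043 zmax 0.196
-0.02 n230 lat -0.034..0.034 zmax 0.200
-0.00 n159 lat -0.036..0.046 zmax 0.200
0.02 n151 lat -0.044..0.011 zmax 0.196
0.04 n139 lat -0.050..0.007 zmax 0.196
0.06 n82 lat -0.047..-0.002 zmax 0.196
```

```bash
python3 - <<'E'
from h import *
for n in('top','side'):
    P=np.load(n+'P.npy')
    c=snap(n); Z=P[...,2]
    near=np.hypot(P[...,0]-.58,P[...,1]+.02)<.17
    # axis from body-top points
    w=P[near&(Z>.188)&(Z<.21)][:,:2]
    w=w[np.linalg.norm(w-np.median(w,0),axis=1)<.09]
    m=w.mean(0); v=np.linalg.svd(w-m,full_matrices=False)[2][0]; v*=-np.sign(v[1])
    for it in range(2):
        l=(w-m)@[-v[1],v[0]]; w=w[abs(l)<.026]; m=w.mean(0); v=np.linalg.svd(w-m,full_matrices=False)[2][0]; v*=-np.sign(v[1])
    print(n,'axis',m.round(4),v.round(4),np.degrees(np.arctan2(v[1],v[0])))
    e=np.array([-v[1],v[0]])
    a=P[near&(Z>.13)&(Z<.22)]; s=(a[:,:2]-m)@v; l=(a[:,:2]-m)@e
    for x in np.arange(-.18,.12,.02):
        q=(s>x)&(s<x+.02)&(abs(l)<.06)
        if q.sum()>4: print('%.2f n%d lat %.3f..%.3f zmax %.3f'%(x,q.sum(),*np.percentile(l[q],[4,96]),np.percentile(a[q,2],95)))
    for sg in(1,-1):
        q=(abs(l*sg-.074)<.015)&(a[:,2]>.165); print('arm',sg,q.sum(),a[q].mean(0).round(4), 's',s[q].mean().round(4),np.percentile(s[q],[5,95]).round(4))
    print('smin',np.percentile(s[(abs(l)<.02)],[.5,99.5]))
    # foot plate
    q=near&(Z>.004)&(Z<.02); b=P[q]; s=(b[:,:2]-m)@v; l=(b[:,:2]-m)@e
    g=c['frame'].min(-1)[q]; k=(g>75)&(abs(l)<.1)&(abs(s)<.13); print('plate s',np.percentile(s[k],[2,98]),'l',np.percentile(l[k],[2,98]))
E
```

```text
top axis [ 0.5802 -0.0321] [-0.229  -0.9734] -103.2397500765531
-0.16 n7 lat -0.010..0.010 zmax 0.178
-0.14 n142 lat -0.012..0.012 zmax 0.182
-0.12 n127 lat -0.010..0.012 zmax 0.180
-0.10 n157 lat -0.014..0.013 zmax 0.184
-0.08 n319 lat -0.027..0.025 zmax 0.197
-0.06 n330 lat -0.029..0.026 zmax 0.199
-0.04 n361 lat -0.030..0.030 zmax 0.201
-0.02 n514 lat -0.052..0.053 zmax 0.203
-0.00 n302 lat -0.029..0.028 zmax 0.200
0.02 n325 lat -0.029..0.027 zmax 0.199
0.04 n317 lat -0.029..0.027 zmax 0.199
0.06 n250 lat -0.029..0.028 zmax 0.199
arm 1 126 [ 0.6555 -0.0356  0.1753] s -0.0139 [-0.025  -0.0022]
arm -1 138 [ 0.5118 -0.0022  0.1754] s -0.0134 [-0.025  -0.0015]
smin [-0.13967879  0.07510923]
plate s [-0.03135663  0.11461856] l [-0.08266221  0.08600446]
side axis [ 0.5816 -0.0239] [-0.2391 -0.971 ] -103.83222728366688
-0.14 n136 lat -0.011..0.013 zmax 0.178
-0.12 n79 lat -0.010..0.009 zmax 0.178
-0.10 n83 lat -0.011..0.011 zmax 0.179
-0.08 n319 lat -0.023..0.025 zmax 0.191
-0.06 n193 lat -0.028..0.023 zmax 0.195
-0.04 n172 lat -0.028..0.023 zmax 0.196
-0.02 n333 lat -0.055..0.053 zmax 0.199
-0.00 n113 lat -0.032..0.019 zmax 0.199
0.02 n146 lat -0.028..0.023 zmax 0.195
0.04 n142 lat -0.028..0.022 zmax 0.196
0.06 n129 lat -0.027..0.022 zmax 0.196
arm 1 83 [ 0.6562 -0.031   0.1716] s -0.011 [-0.0205  0.0002]
arm -1 73 [0.5131 0.0034 0.1723] s -0.0101 [-0.0178  0.0001]
smin [-0.13433705  0.07867846]
plate s [-0.02577073  0.08123085] l [-0.08009396  0.073357  ]
```

```bash
cat >> h.py <<'E'
PIN=np.array([.5838,-.0175,.165]); AX=np.array([np.cos(np.radians(-103.4)),np.sin(np.radians(-103.4)),0]); LY=np.array([-AX[1],AX[0],0]); UP=np.array([0,0,1.])
def S(x,y,z): return np.array([PIN[0],PIN[1],0])+x*AX+y*LY+z*UP
def ori(lean):
    "jaw axis (z) along -AX, leaning back toward robot by lean deg"
    r=np.radians(lean); yv=np.sin(r)*LY-np.cos(r)*UP; zv=-AX; return np.stack([np.cross(yv,zv),yv,zv],1)
def go(pt,lean,ahead=54):
    "delta so that the point 'ahead' mm ahead of the TCP lands on pt, with lean"
    s=manip.read_state(); R0=R.from_euler('xyz',s['orientation']).as_matrix(); Rt=ori(lean)
    p=np.array(pt)-Rt[:,1]*ahead/1000; d=R0.T@(p-s['ee_pos'])*1000; rv=R.from_matrix(R0.T@Rt).as_rotvec()
    print('tcp target',p.round(3),'shift',d.round(1),'norm %.0f'%np.linalg.norm(d),'rot',rv.round(3),'F',s['force'].round(1),'w',round(s['gripper_width']*1000,1),'t',round(s['t'],2)); return d
E
python3 - <<'E'
from h import *
for n in('top','side'):
    c=snap(n);P=np.load(n+'P.npy'); Z=P[...,2]
    w=P[(np.hypot(P[...,0]-.515,P[...,1]-.322)<.05)&(Z>.03)]; w2=(w[:,:2]*1000).astype(np.float32)
    print(n,len(w),w[:,:2].min(0),w[:,:2].max(0),cv2.minEnclosingCircle(w2),np.percentile(w[:,2],[50,95]))
    f=c['frame']; hsv=cv2.cvtColor(f,cv2.COLOR_BGR2HSV)
    u,v=(211,221) if n=='top' else (282,282)
    print(f[v-22:v+24:3,u].tolist())
print('catch',S(-.134,0,0))
go([.515,.322,.16],33)
E
```

```text
top 203 [0.48287509 0.29344716] [0.54675462 0.3552651 ] ((514.8148803710938, 324.2122497558594), 32.02699661254883) [0.05335664 0.05761534]
[[235, 247, 248], [237, 248, 248], [230, 243, 243], [128, 134, 131], [145, 151, 147], [145, 151, 147], [148, 154, 150], [148, 154, 150], [145, 152, 148], [147, 153, 149], [146, 152, 149], [153, 159, 155], [199, 218, 217], [238, 249, 249], [237, 248, 249], [131, 145, 145]]
side 525 [0.48399686 0.29221222] [0.54782858 0.35978513] ((515.1148071289062, 326.1705322265625), 34.050048828125) [0.04464544 0.05390354]
[[55, 56, 58], [222, 229, 227], [216, 224, 221], [214, 222, 220], [216, 223, 220], [216, 223, 221], [214, 222, 219], [142, 149, 144], [131, 138, 135], [138, 145, 141], [211, 220, 217], [209, 220, 216], [206, 218, 213], [208, 219, 215], [209, 223, 221], [233, 247, 248]]
catch [0.61485422 0.11285197 0.        ]
tcp target [0.486 0.329 0.205] shift [ 394.    98.6 -214.7] norm 459 rot [ 0.002 -0.007 -0.576] F [ 0.3 -0.1 -0.6] w 85.4 t 0.5
```

```bash
python3 - <<'E'
import cv2
a=cv2.imread('pics/top0.png')[185:255,180:250]; b=cv2.imread('pics/side0.png')[250:325,240:315]
cv2.imwrite('pics/z2.png',cv2.hconcat([cv2.resize(a,(400,400),interpolation=2),cv2.resize(b,(400,400),interpolation=2)]))
E
```

```text
(no output)
```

View pics/z2.png

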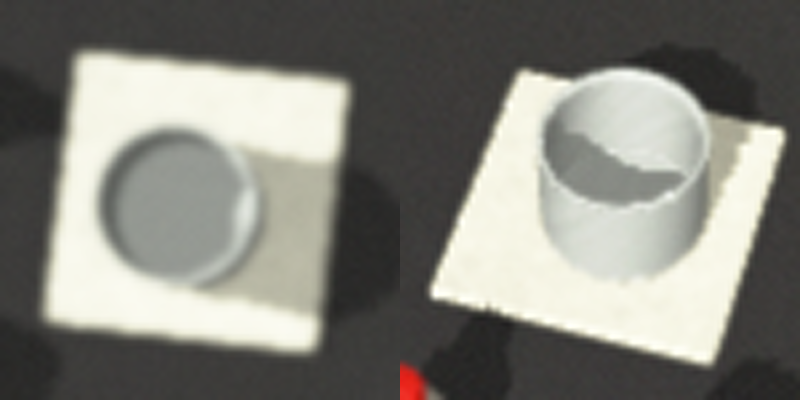

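```bash
python3 - <<'E'
from h import *
ct=snap('top');cs=snap('side')
print('rim',onplane(ct,211.5,221,.054),onplane(cs,282.2,275.9,.054))
A=[onplane(ct,180+(x)/5.714,185+y/5.714,.004)[:2] for x,y in((78,52),(348,80),(318,353),(43,322))]
B=[onplane(cs,240+(x)/5.333,250+y/5.333,.004)[:2] for x,y in((120,70),(385,132),(312,365),(30,293))]
print(np.mean(A,0),np.mean(B,0)); print(np.round(A,3).tolist(),np.round(B,3).tolist())
E
```

```text
rim [0.51295108 0.32083902 0.054     ] [0.51391812 0.3276953  0.054     ]
[0.51886363 0.31992492] [0.51973613 0.32564208]
[[0.581, 0.368], [0.567, 0.257], [0.456, 0.272], [0.471, 0.383]] [[0.566, 0.263], [0.458, 0.279], [0.473, 0.388], [0.581, 0.372]]
```

Emit:
{"method": "jog_arm", "body": {
  "plan": [
    [[33,0,-18],[0,0,0]],
    [[33,0,-18],[0,0,0]],
    [[33,0,-18],[0,0,0]],
    [[33,0,-18],[0,0,0]],
    [[33,0,-18],[0,0,0]],
    [[33,0,-18],[0,0,0]],
    [[33,0,-18],[0,0,0]],
    [[33,0,-18],[0,0,0]],
    [[33,0,-18],[0,0,0]],
    [[33,0,-18],[0,0,0]],
    [[33,0,-18],[0,0,0]],
    [[31,0,-17],[0,0,0]],
    [[0,0,0],[0,0,-0.115]],
    [[0,0,0],[0,0,-0.115]],
    [[0,0,0],[0,0,-0.115]],
    [[0,0,0],[0,0,-0.115]],
    [[0,0,0],[0,0,-0.115]],
    [[0,0,0],[0,0,0]],
    [[0,0,0],[0,0,0]]
  ],
  "gripper": 85
}}

```text
t: 2.18
ee_pos: [0.4846, 0.3295, 0.3033]
orientation: [-1.573, -0.571, -0.235]
force: [0.5, 0.1, 0.7]
gripper_width: 0.0848
```

```bash
python3 - <<'E'
from h import *
go([.5135,.3243,.11],33); go([.5135,.3243,.034],33)
E
```

```text
tcp target [0.485 0.331 0.155] shift [-80.1 124.5   1.9] norm 148 rot [ 0.003 -0.001 -0.005] F [0.5 0.1 0.7] w 84.8 t 2.18
tcp target [0.485 0.331 0.079] shift [-121.2  188.4    2.1] norm 224 rot [ 0.003 -0.001 -0.005] F [0.5 0.1 0.7] w 84.8 t 2.18
```

Emit:
{"method": "jog_arm", "body": {
  "plan": [
    [[-20,31,0.5],[0,0,0]],
    [[-20,31,0.5],[0,0,0]],
    [[-20,31,0.5],[0,0,0]],
    [[-20,31,0.5],[0,0,0]],
    [[0,0,0],[0,0,0]],
    [[0,0,0],[0,0,0]]
  ]
}}

```text
t: 2.68
ee_pos: [0.4877, 0.3285, 0.1546]
orientation: [-1.578, -0.572, -0.24]
force: [-0.5, -0.3, 2.1]
gripper_width: 0.0847
```

```bash
python3 - <<'E'
from h import *
c=snap('side'); d=snap('top')
s=manip.read_state(); R0=R.from_euler('xyz',s['orientation']).as_matrix()
for cc in(c,d):
    f=cc['frame']
    for z in(-42,42):
        u,v=proj(cc,s['ee_pos']+R0@np.array([0,.062,z/1000.])); cv2.circle(f,(int(u),int(v)),2,(0,0,255),-1)
a=cv2.resize(c['frame'][190:340,200:350],(400,400),interpolation=2); b=cv2.resize(d['frame'][150:300,140:290],(400,400),interpolation=2)
cv2.imwrite('pics/g1.png',cv2.hconcat([a,b])); go([.5135,.3243,.034],33)
E
```

```text
tcp target [0.485 0.331 0.079] shift [-46.7  64.3  -0.7] norm 79 rot [ 0.003 -0.009  0.   ] F [ 0.5  0.5 -0.1] w 84.6 t 2.78
```

View pics/g1.png

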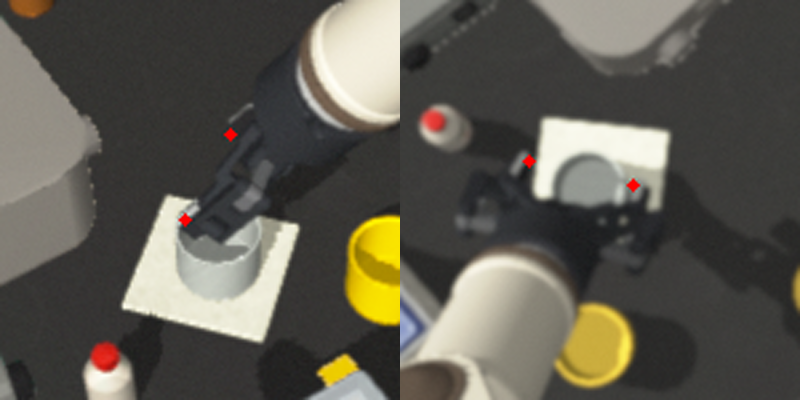

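Emit:
{"method": "jog_arm", "body": {
  "plan": [
    [[-12,16,0],[0,0,0]],
    [[-12,16,0],[0,0,0]],
    [[-12,16,0],[0,0,0]],
    [[-11,16,-1],[0,0,0]],
    [[0,0,0],[0,0,0]],
    [[0,0,0],[0,0,0]]
  ]
}}

```text
t: 3.28
ee_pos: [0.4836, 0.3314, 0.0794]
orientation: [-1.568, -0.577, -0.242]
force: [-0.8, 0.2, 0.4]
gripper_width: 0.0853
```

```bash
python3 - <<'E'
from h import *
go([.5135,.3243,.034],33)
E
```

```text
tcp target [0.485 0.331 0.079] shift [1.  0.8 0.1] norm 1 rot [ 0.002 -0.007  0.001] F [-0.8  0.2  0.4] w 85.3 t 3.28
```

Emit:
{"method": "jog_arm", "body": {
  "plan": [
    [[0,0,0],[0,0,0]],
    [[0,0,0],[0,0,0]],
    [[0,0,0],[0,0,0]],
    [[0,0,0],[0,0,0]],
    [[0,0,0],[0,0,0]],
    [[0,0,0],[0,0,0]],
    [[0,0,0],[0,0,0]],
    [[0,0,0],[0,0,0]]
  ],
  "gripper": 40,
  "squeeze": 30
}}

```text
t: 3.95
ee_pos: [0.4837, 0.3317, 0.0801]
orientation: [-1.566, -0.578, -0.244]
force: [-3.3, 0.6, 7.9]
gripper_width: 0.0653
```

Emit:
{"method": "jog_arm", "body": {
  "plan": [
    [[6,-8,0],[0,0,0]],
    [[6,-8,0],[0,0,0]],
    [[5,-9,0],[0,0,0]],
    [[0,0,0],[0,0,0]],
    [[0,0,0],[0,0,0]]
  ]
}}

```text
t: 4.37
ee_pos: [0.4838, 0.331, 0.109]
orientation: [-1.567, -0.576, -0.244]
force: [1.1, -0.4, -0.5]
gripper_width: 0.065
```

```bash
python3 - <<'E'
from h import *
c=snap('side'); d=snap('top')
a=cv2.resize(c['frame'][190:340,200:350],(400,400),interpolation=2); b=cv2.resize(d['frame'][150:300,140:290],(400,400),interpolation=2)
cv2.imwrite('pics/g2.png',cv2.hconcat([a,b]))
# pot height in hand: grasp point assumed at pot axis, .034 when standing on mat (base .004)
go(S(-.134,-.10,.06),33); go(S(-.134,0,.034),33); go(S(-.134,0,.030),33)
E
```

```text
tcp target [0.489 0.143 0.105] shift [  41.1   29.2 -180.8] norm 188 rot [ 0.003 -0.006 -0.001] F [-0.1  0.1 -0.9] w 65.2 t 4.47
tcp target [0.586 0.12  0.079] shift [ 110.9  105.5 -180.1] norm 236 rot [ 0.003 -0.006 -0.001] F [-0.1  0.1 -0.9] w 65.2 t 4.47
tcp target [0.586 0.12  0.075] shift [ 108.7  108.8 -180.1] norm 237 rot [ 0.003 -0.006 -0.001] F [-0.1  0.1 -0.9] w 65.2 t 4.47
```

View pics/g2.png

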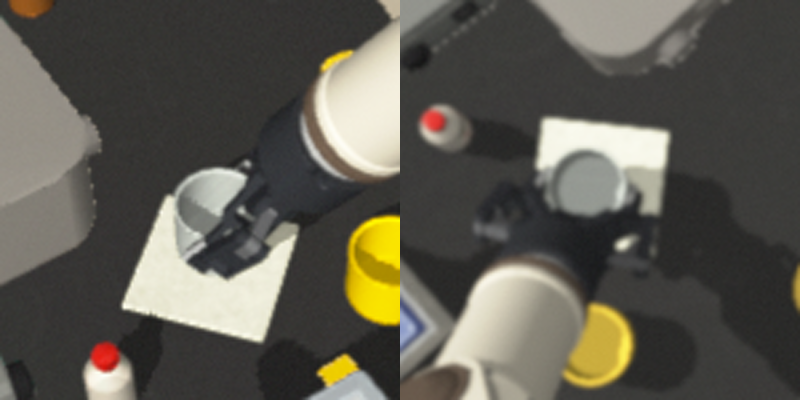

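```bash
python3 - <<'E'
from h import *
c=snap('top'); d=snap('side')
print(onplane(c,210.5,219.4,.083),onplane(d,200+217/2.667,190+204/2.667,.083))
s=manip.read_state(); R0=R.from_euler('xyz',s['orientation']).as_matrix(); print(s['ee_pos']+.054*R0[:,1])
E
```

```text
[0.5140326  0.31953473 0.083     ] [0.51540253 0.32719864 0.083     ]
[0.51134583 0.3231297  0.06160869]
```

Emit:
{"method": "jog_arm", "body": {
  "plan": [
    [[7,5,-30],[0,0,0]],
    [[7,5,-30],[0,0,0]],
    [[7,5,-30],[0,0,0]],
    [[7,5,-30],[0,0,0]],
    [[7,5,-30],[0,0,0]],
    [[6,4,-31],[0,0,0]],
    [[0,0,0],[0,0,0]],
    [[0,0,0],[0,0,0]]
  ]
}}

```text
t: 5.23
ee_pos: [0.4881, 0.1398, 0.1047]
orientation: [-1.573, -0.574, -0.243]
force: [-0.2, 1.1, -1.5]
gripper_width: 0.0654
```

```bash
python3 - <<'E'
from h import *
go(S(-.134,0,.045),33); go(S(-.134,0,.032),33)
E
```

```text
tcp target [0.586 0.12  0.09 ] shift [76.3 66.5  4.2] norm 101 rot [ 0.008 -0.008 -0.002] F [-0.2  1.1 -1.5] w 65.4 t 5.23
tcp target [0.586 0.12  0.077] shift [69.2 77.4  4.3] norm 104 rot [ 0.008 -0.008 -0.002] F [-0.2  1.1 -1.5] w 65.4 t 5.23
```

Emit:
{"method": "jog_arm", "body": {
  "plan": [
    [[14.8,13,0.8],[0,0,0]],
    [[14.8,13,0.8],[0,0,0]],
    [[14.8,13,0.8],[0,0,0]],
    [[14.8,13,0.8],[0,0,0]],
    [[14.6,13,0.8],[0,0,0]],
    [[0,0,0],[0,0,0]],
    [[-4,6,0],[0,0,0]],
    [[-3,4.5,0],[0,0,0]],
    [[0,0,0],[0,0,0]],
    [[0,0,0],[0,0,0]]
  ]
}}

```text
t: 6.07
ee_pos: [0.5833, 0.1246, 0.0776]
orientation: [-1.571, -0.574, -0.239]
force: [-0.5, 0.8, -0.1]
gripper_width: 0.0648
```

```bash
python3 - <<'E'
from h import *
c=snap('side'); d=snap('top')
a=cv2.resize(c['frame'][80:220,200:340],(400,400),interpolation=2); b=cv2.resize(d['frame'][110:250,270:410],(400,400),interpolation=2)
cv2.imwrite('pics/g3.png',cv2.hconcat([a,b]))
go(S(-.134,-.003,.0308),33)
E
```

```text
tcp target [0.583 0.12  0.076] shift [-0.7  2.1 -3.8] norm 4 rot [ 0.003 -0.005 -0.001] F [ 0.6  0.1 -0.6] w 65.1 t 6.17
```

View pics/g3.png

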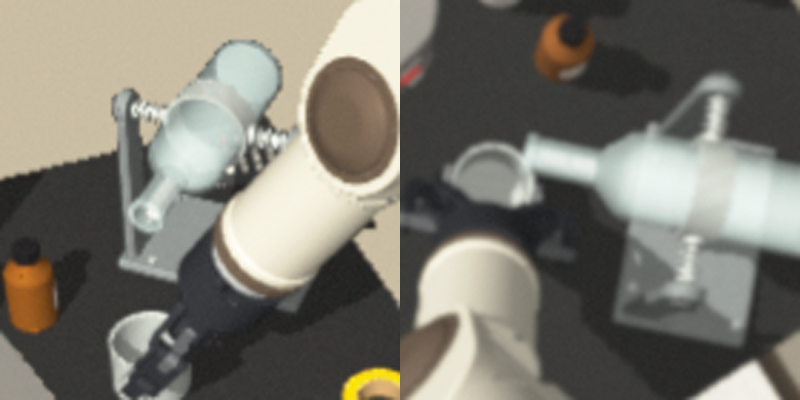

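```bash
python3 - <<'E'
from h import *
c=snap('top'); d=snap('side')
p=onplane(c,303.2,173.7,.051); q=onplane(d,200+148/2.857,80+348/2.857,.051)
for w,pin in((p,(.5831,-.0197)),(q,(.5840,-.0152))):
    r=w[:2]-np.array(pin); print(w.round(4),'x',r@AX[:2],'y',r@LY[:2])
E
```

```text
[0.615  0.1134 0.051 ] x -0.13686063429468578 y 0.00020438481507051735
[0.613  0.1298 0.051 ] x -0.14773321111845641 y -0.005358053602053883
```

Emit:
{"method": "jog_arm", "body": {
  "plan": [
    [[0,0,-5],[0,0,0]],
    [[-1,1.5,0],[0,0,0]],
    [[0,0,0],[0,0,0]],
    [[0,0,0],[0,0,0]]
  ]
}}

```text
t: 6.6
ee_pos: [0.5826, 0.1181, 0.0764]
orientation: [-1.571, -0.575, -0.241]
force: [-0.4, 0.8, -0.4]
gripper_width: 0.065
```

Emit:
{"method": "jog_arm", "body": {
  "plan": [
    [[0,0,0],[0,0,0]],
    [[0,0,0],[0,0,0]],
    [[0,0,0],[0,0,0]],
    [[0,0,0],[0,0,0]],
    [[0,0,0],[0,0,0]],
    [[0,0,0],[0,0,0]]
  ],
  "gripper": 85
}}

```text
t: 7.1
ee_pos: [0.5827, 0.1186, 0.0764]
orientation: [-1.571, -0.575, -0.241]
force: [-0.3, -0.8, -0.7]
gripper_width: 0.0849
```

Emit:
{"method": "jog_arm", "body": {
  "plan": [
    [[0,-10,0],[0,0,0]],
    [[0,-20,0],[0,0,0]],
    [[0,-30,0],[0,0,0]],
    [[0,-30,0],[0,0,0]],
    [[0,-30,0],[0,0,0]],
    [[0,-30,0],[0,0,0]],
    [[0,0,0],[0,0,0]],
    [[0,0,0],[0,0,0]]
  ]
}}

```text
t: 7.77
ee_pos: [0.5062, 0.1384, 0.2006]
orientation: [-1.567, -0.578, -0.242]
force: [-0.1, 0.9, -0.1]
gripper_width: 0.0847
```

```bash
python3 - <<'E'
from h import *
c=snap('side'); d=snap('top')
a=cv2.resize(c['frame'][80:220,200:340],(400,400),interpolation=2); b=cv2.resize(d['frame'][110:250,270:410],(400,400),interpolation=2)
cv2.imwrite('pics/g4.png',cv2.hconcat([a,b]))
for n,k in(('top',d),('side',c)):
    P=cloud(k);Z=P[...,2];w=P[(np.hypot(P[...,0]-.615,P[...,1]-.113)<.055)&(Z>.02)&(Z<.07)]
    print(n,len(w),w[:,:2].min(0),w[:,:2].max(0),cv2.minEnclosingCircle((w[:,:2]*1000).astype(np.float32)))
go(S(-.100,0,.24),0,73); go(S(-.1,0,.19),0,73)
E
```

```text
top 231 [0.58086333 0.07956535] [0.64458965 0.14211459] ((612.6622924804688, 110.68848419189453), 32.209712982177734)
side 536 [0.58191086 0.07903421] [0.6465676  0.14642215] ((613.4609375, 112.54314422607422), 34.428768157958984)
tcp target [0.607 0.08  0.313] shift [155.8 -35.  -31.7] norm 163 rot [ 0.003 -0.007  0.576] F [-1.1 -0.1  0. ] w 84.9 t 7.87
tcp target [0.607 0.08  0.263] shift [128.6   6.9 -31.7] norm 133 rot [ 0.003 -0.007  0.576] F [-1.1 -0.1  0. ] w 84.9 t 7.87
```

View pics/g4.png

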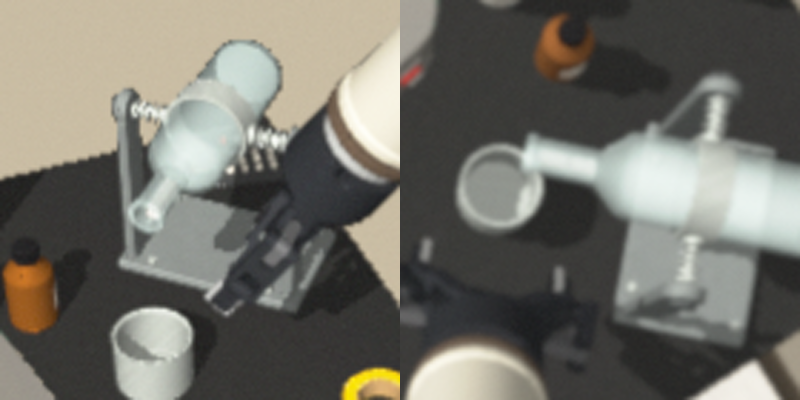

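Emit:
{"method": "jog_arm", "body": {
  "plan": [
    [[16,-25,0],[0,0,0]],
    [[17,-25,0],[0,0,0]],
    [[31,4,-8],[0,0,0]],
    [[31,4,-8],[0,0,0]],
    [[31,4,-8],[0,0,0]],
    [[30,3,-8],[0,0,0]],
    [[0,0,0],[0,0,0.115]],
    [[0,0,0],[0,0,0.115]],
    [[0,0,0],[0,0,0.115]],
    [[0,0,0],[0,0,0.115]],
    [[0,0,0],[0,0,0.116]],
    [[0,0,0],[0,0,0]],
    [[0,0,0],[0,0,0]]
  ],
  "gripper": 0
}}

```text
t: 8.95
ee_pos: [0.6082, 0.0764, 0.3102]
orientation: [-1.578, -0.023, -0.248]
force: [0.6, 0.1, -0.3]
gripper_width: 0.0
```

```bash
python3 - <<'E'
from h import *
go(S(-.100,0,.182),0,73); go(S(-.1,0,.13),0,73)
E
```

```text
tcp target [0.607 0.08  0.255] shift [-3.2 55.1  3.4] norm 55 rot [ 0.007 -0.014  0.023] F [ 0.6  0.1 -0.3] w 0.0 t 8.95
tcp target [0.607 0.08  0.203] shift [ -4.4 107.1   3.7] norm 107 rot [ 0.007 -0.014  0.023] F [ 0.6  0.1 -0.3] w 0.0 t 8.95
```

Emit:
{"method": "jog_arm", "body": {
  "plan": [
    [[-1,14,1],[0,0,0.023]],
    [[-1,14,1],[0,0,0]],
    [[-1,14,1],[0,0,0]],
    [[0,13,0],[0,0,0]],
    [[0,9,0],[0,0,0]],
    [[0,9,0],[0,0,0]],
    [[0,9,0],[0,0,0]],
    [[0,8,0],[0,0,0]],
    [[0,0,0],[0,0,0]],
    [[0,0,0],[0,0,0]]
  ]
}}

```text
t: 9.78
ee_pos: [0.6049, 0.0816, 0.2225]
orientation: [-1.575, 0.001, -0.244]
force: [0.7, -0.3, 0.3]
gripper_width: -0.0001
```

Emit:
{"method": "jog_arm", "body": {
  "plan": [
    [[0,4,0],[0,0,0]],
    [[0,4,0],[0,0,0]],
    [[0,0,0],[0,0,0]],
    [[0,0,0],[0,0,0]]
  ]
}}

```text
t: 10.12
ee_pos: [0.6052, 0.0817, 0.215]
orientation: [-1.574, -0.0, -0.244]
force: [-0.6, 0.1, 0.1]
gripper_width: 0.0002
```

```bash
cat >> h.py <<'E'
def tilt(n='side'):
    c=snap(n);P=cloud(c)-[PIN[0],PIN[1],0]
    s=P@AX;l=P@LY;Z=P[...,2]
    for a in np.arange(-.14,.1,.02):
        q=(s>a)&(s<a+.02)&(abs(l)<.012)&(Z>.05)&(Z<.28)
        if q.sum()>3: print('s %.2f n%d z50 %.3f z90 %.3f'%(a+.01,q.sum(),*np.percentile(Z[q],[50,90])))
    return c
E
python3 - <<'E'
from h import *
c=tilt('side'); d=snap('top')
a=cv2.resize(c['frame'][80:220,200:340],(400,400),interpolation=2); b=cv2.resize(d['frame'][110:250,270:410],(400,400),interpolation=2)
cv2.imwrite('pics/g5.png',cv2.hconcat([a,b]))
E
```

```text
s -0.13 n168 z50 0.248 z90 0.276
s -0.11 n256 z50 0.150 z90 0.206
s -0.09 n39 z50 0.140 z90 0.190
s -0.07 n87 z50 0.154 z90 0.170
s -0.05 n37 z50 0.175 z90 0.181
s -0.03 n44 z50 0.184 z90 0.192
s -0.01 n51 z50 0.196 z90 0.200
s 0.01 n54 z50 0.200 z90 0.203
s 0.03 n83 z50 0.207 z90 0.211
s 0.05 n79 z50 0.214 z90 0.218
s 0.07 n50 z50 0.220 z90 0.223
```

View pics/g5.png

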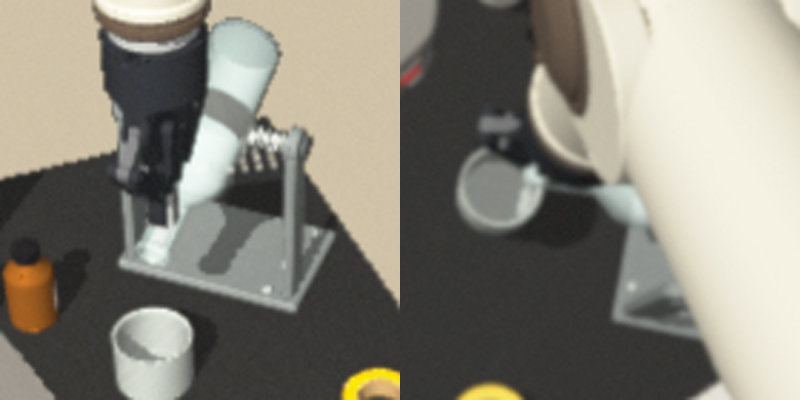

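Emit:
{"method": "jog_arm", "body": {
  "plan": [
    [[0,4,0],[0,0,0]],
    [[0,4,0],[0,0,0]],
    [[0,3,0],[0,0,0]],
    [[0,0,0],[0,0,0]]
  ]
}}

```text
t: 10.55
ee_pos: [0.6048, 0.0817, 0.2033]
orientation: [-1.575, 0.001, -0.244]
force: [0.4, -0.2, 1.1]
gripper_width: -0.0003
```

Emit:
{"method": "jog_arm", "body": {
  "plan": [
    [[0,2.5,0],[0,0,0]],
    [[0,0,0],[0,0,0]]
  ]
}}

```text
t: 10.72
ee_pos: [0.605, 0.0818, 0.2012]
orientation: [-1.575, 0.0, -0.244]
force: [0.5, -0.2, 1.5]
gripper_width: -0.0002
```

Emit:
{"method": "jog_arm", "body": {
  "plan": [
    [[0,2.5,0],[0,0,0]],
    [[0,0,0],[0,0,0]]
  ]
}}

```text
t: 10.88
ee_pos: [0.6049, 0.0818, 0.1988]
orientation: [-1.575, 0.0, -0.244]
force: [-0.5, -0.3, 2.1]
gripper_width: -0.0003
```

Emit:
{"method": "jog_arm", "body": {
  "plan": [
    [[0,2.5,0],[0,0,0]],
    [[0,0,0],[0,0,0]]
  ]
}}

```text
t: 11.05
ee_pos: [0.606, 0.0817, 0.1975]
orientation: [-1.574, -0.002, -0.244]
force: [0.2, -0.2, 7.6]
gripper_width: 0.0001
```

Emit:
{"method": "jog_arm", "body": {
  "plan": [
    [[0,2,0],[0,0,0]],
    [[0,0,0],[0,0,0]]
  ]
}}

```text
t: 11.22
ee_pos: [0.6069, 0.0815, 0.1968]
orientation: [-1.573, -0.004, -0.244]
force: [-1.5, -1.2, 12.0]
gripper_width: 0.0
```

```bash
python3 - <<'E'
from h import *
tilt(); print(manip.read_state()['force'])
E
```

```text
s -0.13 n205 z50 0.237 z90 0.273
s -0.11 n284 z50 0.142 z90 0.193
s -0.09 n57 z50 0.131 z90 0.179
s -0.07 n117 z50 0.144 z90 0.188
s -0.05 n42 z50 0.170 z90 0.196
s -0.03 n46 z50 0.182 z90 0.189
s -0.01 n41 z50 0.195 z90 0.199
s 0.01 n78 z50 0.204 z90 0.209
s 0.03 n92 z50 0.214 z90 0.219
s 0.05 n97 z50 0.225 z90 0.230
s 0.07 n17 z50 0.231 z90 0.233
[-1.2331866  -1.58196461 11.92816091]
```

Emit:
{"method": "jog_arm", "body": {
  "plan": [
    [[0,-10,0],[0,0,0]],
    [[0,-30,0],[0,0,0]],
    [[0,-40,0],[0,0,0]],
    [[0,-40,0],[0,0,0]],
    [[-25,0,-18],[0,0,0]],
    [[-25,0,-18],[0,0,0]],
    [[-25,0,-18],[0,0,0]],
    [[0,0,0],[0,0,-0.116]],
    [[0,0,0],[0,0,-0.116]],
    [[0,0,0],[0,0,-0.116]],
    [[0,0,0],[0,0,0]],
    [[0,0,0],[0,0,0]]
  ]
}}

```text
t: 12.27
ee_pos: [0.5179, 0.0483, 0.3146]
orientation: [-1.576, -0.344, -0.24]
force: [0.3, 0.0, 0.6]
gripper_width: -0.0004
```

```bash
python3 - <<'E'
from h import *
go(S(-.039,-.0563,.20),20,73); go(S(-.039,-.0563,.142),20,73)
E
```

```text
tcp target [0.514 0.039 0.269] shift [-17.3  42.7  -9.5] norm 47 rot [ 0.007 -0.006 -0.005] F [0.3 0.  0.6] w -0.4 t 12.27
tcp target [0.514 0.039 0.211] shift [-36.9  97.3  -9.3] norm 104 rot [ 0.007 -0.006 -0.005] F [0.3 0.  0.6] w -0.4 t 12.27
```

Emit:
{"method": "jog_arm", "body": {
  "plan": [
    [[-13,24,-9],[0,0,0]],
    [[-8,24,0],[0,0,0]],
    [[-8,25,0],[0,0,0]],
    [[-8,24,0],[0,0,0]],
    [[0,0,0],[0,0,0]],
    [[0,0,0],[0,0,0]]
  ]
}}

```text
t: 12.77
ee_pos: [0.5159, 0.0385, 0.21]
orientation: [-1.577, -0.344, -0.243]
force: [-0.0, -0.2, -0.6]
gripper_width: -0.0001
```

```bash
python3 - <<'E'
from h import *
go(S(-.039,-.0563,.142),20,73)
c=snap('side'); d=snap('top')
s=manip.read_state(); R0=R.from_euler('xyz',s['orientation']).as_matrix()
a=cv2.resize(c['frame'][80:220,200:340],(400,400),interpolation=2); b=cv2.resize(d['frame'][110:250,270:410],(400,400),interpolation=2)
cv2.imwrite('pics/g6.png',cv2.hconcat([a,b]))
E
```

```text
tcp target [0.514 0.039 0.211] shift [-1.9 -1.3  0.2] norm 2 rot [ 0.01  -0.008 -0.005] F [-0.  -0.2 -0.6] w -0.1 t 12.77
```

View pics/g6.png

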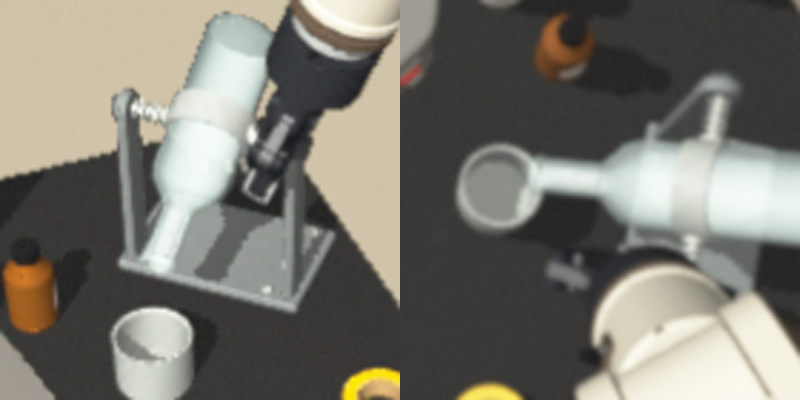

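Emit:
{"method": "jog_arm", "body": {
  "plan": [
    [[5.6,2,0],[0,0,0]],
    [[0,0,0],[0,0,0]],
    [[0,0,0],[0,0,0]]
  ]
}}

```text
t: 13.12
ee_pos: [0.5225, 0.0377, 0.2125]
orientation: [-1.573, -0.35, -0.243]
force: [0.1, -0.2, -0.5]
gripper_width: 0.0001
```

Emit:
{"method": "jog_arm", "body": {
  "plan": [
    [[1.9,0.7,0],[0,0,0]],
    [[0,0,0],[0,0,0]]
  ]
}}

```text
t: 13.28
ee_pos: [0.5237, 0.0372, 0.2117]
orientation: [-1.574, -0.349, -0.243]
force: [-0.5, 0.3, -0.2]
gripper_width: -0.0002
```

Emit:
{"method": "jog_arm", "body": {
  "plan": [
    [[1.9,0.7,0],[0,0,0]],
    [[0,0,0],[0,0,0]]
  ]
}}

```text
t: 13.45
ee_pos: [0.5255, 0.0367, 0.2112]
orientation: [-1.575, -0.348, -0.242]
force: [0.5, 0.3, -0.4]
gripper_width: -0.0002
```

Emit:
{"method": "jog_arm", "body": {
  "plan": [
    [[1.9,0.7,0],[0,0,0]],
    [[0,0,0],[0,0,0]]
  ]
}}

```text
t: 13.62
ee_pos: [0.5274, 0.0362, 0.2111]
orientation: [-1.575, -0.348, -0.242]
force: [0.1, 0.4, 0.4]
gripper_width: 0.0001
```

Emit:
{"method": "jog_arm", "body": {
  "plan": [
    [[1.9,0.7,0],[0,0,0]],
    [[0,0,0],[0,0,0]]
  ]
}}

```text
t: 13.78
ee_pos: [0.5294, 0.0357, 0.211]
orientation: [-1.575, -0.348, -0.243]
force: [0.3, 0.3, -0.1]
gripper_width: 0.0
```

Emit:
{"method": "jog_arm", "body": {
  "plan": [
    [[1.9,0.7,0],[0,0,0]],
    [[0,0,0],[0,0,0]]
  ]
}}

```text
t: 13.95
ee_pos: [0.5313, 0.0352, 0.211]
orientation: [-1.575, -0.348, -0.243]
force: [-0.5, -0.0, -0.2]
gripper_width: -0.0001
```

Emit:
{"method": "jog_arm", "body": {
  "plan": [
    [[1.9,0.7,0],[0,0,0]],
    [[0,0,0],[0,0,0]]
  ]
}}

```text
t: 14.12
ee_pos: [0.533, 0.0348, 0.2109]
orientation: [-1.575, -0.348, -0.242]
force: [0.2, 0.7, -0.1]
gripper_width: 0.0
```

Emit:
{"method": "jog_arm", "body": {
  "plan": [
    [[1.9,0.7,0],[0,0,0]],
    [[0,0,0],[0,0,0]]
  ]
}}

```text
t: 14.28
ee_pos: [0.5349, 0.0343, 0.2108]
orientation: [-1.575, -0.347, -0.242]
force: [-2.2, 1.1, 1.1]
gripper_width: -0.0001
```

Emit:
{"method": "jog_arm", "body": {
  "plan": [
    [[1.9,0.7,0],[0,0,0]],
    [[0,0,0],[0,0,0]]
  ]
}}

```text
t: 14.45
ee_pos: [0.5368, 0.0339, 0.2108]
orientation: [-1.575, -0.347, -0.242]
force: [-3.8, 1.8, 1.0]
gripper_width: -0.0002
```

Emit:
{"method": "jog_arm", "body": {
  "plan": [
    [[1.9,0.7,0],[0,0,0]],
    [[0,0,0],[0,0,0]]
  ]
}}

```text
t: 14.62
ee_pos: [0.5387, 0.0334, 0.2107]
orientation: [-1.575, -0.347, -0.242]
force: [-4.4, 2.0, 1.6]
gripper_width: 0.0002
```

Emit:
{"method": "jog_arm", "body": {
  "plan": [
    [[-18.8,-6.8,0],[0,0,0]],
    [[0,0,0],[0,0,0]],
    [[0,0,0],[0,0,0]],
    [[19.8,7.2,0],[0,0,0]],
    [[-19.8,-7.2,0],[0,0,0]],
    [[0,0,0],[0,0,0]],
    [[0,0,0],[0,0,0]],
    [[0,0,0],[0,0,0]],
    [[0,0,0],[0,0,0]],
    [[0,0,0],[0,0,0]],
    [[0,0,0],[0,0,0]],
    [[0,0,0],[0,0,0]],
    [[0,0,0],[0,0,0]],
    [[0,0,0],[0,0,0]],
    [[0,0,0],[0,0,0]]
  ]
}}

```text
t: 15.87
ee_pos: [0.5195, 0.0382, 0.211]
orientation: [-1.575, -0.348, -0.242]
force: [0.4, -0.3, 0.1]
gripper_width: 0.0004
```

```bash
cat >> h.py <<'E'
def bars():
    "whitest pixels along the tilted neck, and white blob inside pot"
    for n in('top','side'):
        c=snap(n); f=c['frame']
        out=[]
        for s in np.arange(-.135,-.05,.006):
            p=PIN+AX*s*np.cos(.5)+UP*s*np.sin(.5); u,v=proj(c,p); u,v=int(round(u)),int(round(v)); out.append(int(f[v-1:v+2,u-1:u+2].min(-1).mean()))
        u,v=proj(c,[.613,.1115,.006]); u,v=int(u),int(v)
        q=f[v-8:v+9,u-8:u+9].min(-1); print(n,'neck',out,'pot max',q.max(),'n>190',(q>190).sum())
E
python3 - <<'E'
from h import *
bars(); tilt('top')
c=snap('side'); d=snap('top'); cv2.imwrite('pics/t1s.png',c['frame']); cv2.imwrite('pics/t1t.png',d['frame'])
E
```

```text
top neck [138, 187, 221, 225, 226, 227, 229, 225, 229, 232, 225, 221, 211, 214, 218] pot max 180 n>190 0
side neck [134, 218, 241, 234, 234, 236, 239, 244, 245, 244, 229, 229, 230, 239, 242] pot max 222 n>190 174
s -0.11 n88 z50 0.119 z90 0.123
s -0.09 n121 z50 0.128 z90 0.133
s -0.07 n139 z50 0.140 z90 0.161
s -0.05 n130 z50 0.172 z90 0.177
s -0.03 n143 z50 0.183 z90 0.193
s -0.01 n132 z50 0.198 z90 0.203
s 0.01 n146 z50 0.205 z90 0.210
s 0.03 n151 z50 0.217 z90 0.222
s 0.05 n154 z50 0.227 z90 0.233
s 0.07 n84 z50 0.232 z90 0.235
s 0.09 n37 z50 0.199 z90 0.209
```

Emit:
{"method": "jog_arm", "body": {
  "plan": [
    [[19.8,7.2,0],[0,0,0]],
    [[-19.8,-7.2,0],[0,0,0]],
    [[0,0,0],[0,0,0]],
    [[0,0,0],[0,0,0]],
    [[0,0,0],[0,0,0]],
    [[0,0,0],[0,0,0]],
    [[0,0,0],[0,0,0]],
    [[0,0,0],[0,0,0]],
    [[0,0,0],[0,0,0]],
    [[0,0,0],[0,0,0]],
    [[19.8,7.2,0],[0,0,0]],
    [[-19.8,-7.2,0],[0,0,0]],
    [[0,0,0],[0,0,0]],
    [[0,0,0],[0,0,0]],
    [[0,0,0],[0,0,0]],
    [[0,0,0],[0,0,0]],
    [[0,0,0],[0,0,0]],
    [[0,0,0],[0,0,0]],
    [[0,0,0],[0,0,0]],
    [[0,0,0],[0,0,0]]
  ]
}}

```text
t: 17.78
ee_pos: [0.5197, 0.0381, 0.211]
orientation: [-1.575, -0.348, -0.242]
force: [-0.3, 0.5, -0.8]
gripper_width: -0.0002
```

```bash
python3 - <<'E'
from h import *
bars()
g=cv2.imread('pics/g6.png'); 
for n in('side','top'):
    r=cv2.imread('pics/t1%s.png'%n[0]); c=snap(n); d=cv2.absdiff(r,c['frame']).max(-1); 
    m=cv2.morphologyEx((d>20).astype(np.uint8),cv2.MORPH_OPEN,np.ones((2,2)))
    k,_,st,ce=cv2.connectedComponentsWithStats(m); print(n,[(st[i,4],ce[i].round().tolist()) for i in range(1,k) if st[i,4]>4])
    print('neck mouth px',proj(c,PIN-AX*.128*np.cos(.5)-UP*.128*np.sin(.5)).round(),'pot',proj(c,[.613,.1115,.006]).round())
E
```

```text
top neck [139, 194, 223, 229, 230, 230, 229, 231, 231, 230, 226, 221, 211, 214, 219] pot max 247 n>190 19
side neck [132, 215, 241, 243, 242, 243, 242, 240, 245, 243, 227, 228, 229, 238, 241] pot max 250 n>190 171
side [(np.int32(24), [259.0, 204.0])]
neck mouth px [255. 173.] pot [254. 210.]
top [(np.int32(49), [311.0, 181.0]), (np.int32(6), [360.0, 266.0])]
neck mouth px [316. 171.] pot [302. 178.]
```

Emit:
{"method": "jog_arm", "body": {
  "plan": [
    [[19.8,7.2,0],[0,0,0]],
    [[-19.8,-7.2,0],[0,0,0]],
    [[0,0,0],[0,0,0]],
    [[0,0,0],[0,0,0]],
    [[0,0,0],[0,0,0]],
    [[0,0,0],[0,0,0]],
    [[0,0,0],[0,0,0]],
    [[0,0,0],[0,0,0]],
    [[0,0,0],[0,0,0]],
    [[0,0,0],[0,0,0]],
    [[19.8,7.2,0],[0,0,0]],
    [[-19.8,-7.2,0],[0,0,0]],
    [[0,0,0],[0,0,0]],
    [[0,0,0],[0,0,0]],
    [[0,0,0],[0,0,0]],
    [[0,0,0],[0,0,0]],
    [[0,0,0],[0,0,0]],
    [[0,0,0],[0,0,0]],
    [[0,0,0],[0,0,0]],
    [[0,0,0],[0,0,0]]
  ]
}}

```text
t: 19.65
ee_pos: [0.5196, 0.0381, 0.211]
orientation: [-1.575, -0.348, -0.243]
force: [0.4, -0.0, -0.2]
gripper_width: 0.0003
```

```bash
cat >> h.py <<'E'
def diff():
    for n in('side','top'):
        r=cv2.imread('pics/t1%s.png'%n[0]); c=snap(n); d=cv2.absdiff(r,c['frame']).max(-1)
        cv2.imwrite('pics/l%s.png'%n[0],c['frame'])
        m=cv2.morphologyEx((d>20).astype(np.uint8),cv2.MORPH_OPEN,np.ones((2,2)))
        k,_,st,ce=cv2.connectedComponentsWithStats(m); print(n,[(int(st[i,4]),ce[i].round().tolist()) for i in range(1,k) if st[i,4]>4])
E
python3 - <<'E'
from h import *
bars();diff()
c=cv2.imread('pics/ls.png');d=cv2.imread('pics/lt.png')
a=cv2.resize(c[130:230,210:310],(400,400),interpolation=2); b=cv2.resize(d[125:225,280:380],(400,400),interpolation=2)
cv2.imwrite('pics/g7.png',cv2.hconcat([a,b]))
E
```

```text
top neck [139, 194, 223, 229, 230, 230, 229, 231, 231, 231, 226, 221, 211, 214, 219] pot max 247 n>190 19
side neck [131, 215, 241, 243, 242, 242, 242, 240, 245, 243, 227, 228, 229, 239, 242] pot max 250 n>190 173
side [(6, [261.0, 170.0]), (26, [259.0, 204.0])]
top [(50, [311.0, 181.0]), (6, [360.0, 266.0])]
```

View pics/g7.png

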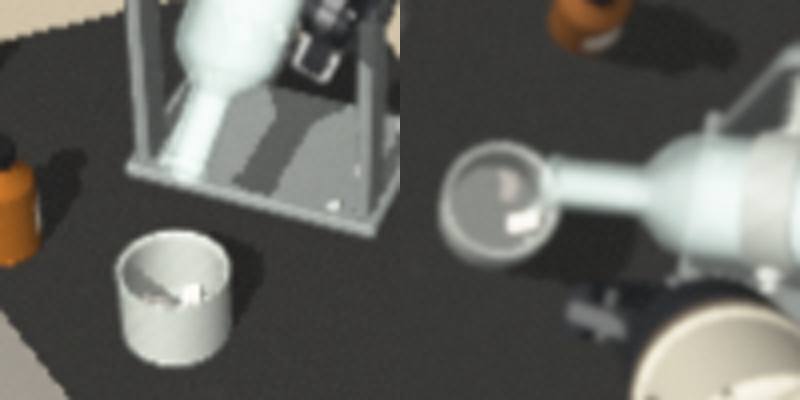

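```bash
python3 - <<'E'
from h import *
l=cv2.imread('pics/lt.png'); t1=cv2.imread('pics/t1t.png'); g=cv2.imread('pics/g6.png')[:,400:]; g=cv2.resize(g,(140,140),interpolation=cv2.INTER_AREA)
print(l[164:176,300:314].min(-1)); print(t1[164:176,300:314].min(-1)); print(g[54:66,30:44].min(-1))
E
```

```text
[[102  97  92  92  94  95  93  95 100 113 132 151 169 172]
 [ 96  94  94  95  96  94  94  93  93  99 109 128 151 171]
 [108 108 108 108 110 112 109 103  98  97 100 112 130 150]
 [127 127 126 126 134 141 140 131 120 108 102 106 119 136]
 [136 136 138 137 146 162 167 159 149 129 109 106 118 133]
 [136 138 137 136 145 164 176 174 165 146 125 116 117 131]
 [137 137 135 136 141 161 174 178 172 154 137 126 121 131]
 [135 135 134 135 142 161 176 180 176 160 142 133 126 129]
 [138 136 136 136 143 164 177 179 174 157 141 135 131 132]
 [137 137 138 136 145 162 175 176 167 151 141 136 135 137]
 [137 136 137 136 142 157 168 167 158 147 140 138 140 148]
 [137 137 137 136 137 145 151 151 147 142 139 141 150 166]]
[[101  97  94  93  93  93  94  96 102 113 129 153 169 172]
 [ 94  94  94  95  96  97  94  92  93  98 108 128 151 170]
 [108 108 106 107 111 111 109 106  98  97 100 112 129 149]
 [127 127 126 125 134 142 140 133 119 109 100 107 121 137]
 [135 136 136 137 147 162 166 160 148 129 112 108 118 135]
 [138 137 136 137 145 165 174 175 164 145 126 115 116 132]
 [136 135 135 134 142 159 176 177 173
[... 326 characters left out ...]
7  95  94  94  94  94  97 102 114 132 152 168 168]
 [ 95  94  94  94  94  95  94  94  95  98 110 128 150 168]
 [107 108 107 107 109 107 105 101  97  96 101 111 129 151]
 [126 126 125 125 125 125 123 118 111 104 101 105 120 138]
 [136 137 135 135 134 135 134 131 125 119 109 108 118 133]
 [137 137 136 137 136 137 138 137 135 131 122 114 118 132]
 [135 135 136 137 136 136 137 136 136 136 131 125 121 131]
 [134 135 137 136 137 135 135 136 135 135 135 131 126 131]
 [136 135 136 137 137 135 135 136 136 135 135 133 131 134]
 [136 136 135 136 137 136 137 137 136 136 136 136 135 139]
 [138 137 137 136 138 138 137 137 138 137 137 137 139 149]
 [137 136 136 136 136 138 138 137 139 138 137 140 150 166]]
```

Emit:
{"method": "jog_arm", "body": {
  "plan": [
    [[9,-31,0],[0,0,0]],
    [[12,-31,0],[0,0,0]],
    [[12,-31,0],[0,0,0]],
    [[12,-32,0],[0,0,0]],
    [[0,0,0],[0,0,0.116]],
    [[0,0,0],[0,0,0.116]],
    [[0,0,0],[0,0,0.116]],
    [[0,0,0],[0,0,0]],
    [[0,0,0],[0,0,0]]
  ]
}}

```text
t: 20.6
ee_pos: [0.5201, 0.0381, 0.343]
orientation: [-1.575, -0.001, -0.245]
force: [0.2, -0.3, -0.7]
gripper_width: -0.0002
```

```bash
python3 - <<'E'
from h import *
go(S(.042,0,.27),0,73)
go(S(.042,0,.235),0,73)
E
```

```text
tcp target [ 0.574 -0.058  0.343] shift [ 75.7   0.5 -80.4] norm 110 rot [ 0.005 -0.012  0.001] F [ 0.2 -0.3 -0.7] w -0.2 t 20.6
tcp target [ 0.574 -0.058  0.308] shift [ 75.7  35.5 -80.3] norm 116 rot [ 0.005 -0.012  0.001] F [ 0.2 -0.3 -0.7] w -0.2 t 20.6
```

Emit:
{"method": "jog_arm", "body": {
  "plan": [
    [[25,0,-27],[0,0,0]],
    [[25,0,-27],[0,0,0]],
    [[26,0,-26],[0,0,0]],
    [[0,12,0],[0,0,0]],
    [[0,12,0],[0,0,0]],
    [[0,11,0],[0,0,0]],
    [[0,4,-2.4],[0,0,0]],
    [[0,4,-2.4],[0,0,0]],
    [[0,4,-2.4],[0,0,0]],
    [[0,4,-2.4],[0,0,0]],
    [[0,4,-2.4],[0,0,0]],
    [[0,0,0],[0,0,0]],
    [[0,0,0],[0,0,0]]
  ]
}}

```text
t: 21.68
ee_pos: [0.5707, -0.0695, 0.2891]
orientation: [-1.575, 0.0, -0.244]
force: [0.2, 0.6, -0.1]
gripper_width: -0.0003
```

```bash
python3 - <<'E'
from h import *
tilt('side'); go(S(.066,0,.193),0,73)
E
```

```text
s -0.13 n31 z50 0.138 z90 0.142
s -0.11 n128 z50 0.137 z90 0.144
s -0.09 n90 z50 0.146 z90 0.150
s -0.07 n162 z50 0.159 z90 0.172
s -0.05 n94 z50 0.180 z90 0.183
s -0.03 n91 z50 0.186 z90 0.191
s -0.01 n85 z50 0.196 z90 0.200
s 0.01 n85 z50 0.200 z90 0.275
s 0.03 n158 z50 0.217 z90 0.268
s 0.05 n160 z50 0.229 z90 0.253
s 0.07 n22 z50 0.216 z90 0.265
tcp target [ 0.569 -0.082  0.266] shift [  0.8  23.1 -12.7] norm 26 rot [ 0.004 -0.01  -0.   ] F [0.  0.4 1.2] w -0.0 t 21.73
```

Emit:
{"method": "jog_arm", "body": {
  "plan": [
    [[0,4,-2.4],[0,0,0]],
    [[0,4,-2.4],[0,0,0]],
    [[0,4,-2.4],[0,0,0]],
    [[0,4,-2.4],[0,0,0]],
    [[0,4,-2],[0,0,0]],
    [[0,4,-1],[0,0,0]],
    [[0,1,0],[0,0,0]],
    [[0,0,0],[0,0,0]],
    [[0,0,0],[0,0,0]]
  ]
}}

```text
t: 22.48
ee_pos: [0.5676, -0.0812, 0.2638]
orientation: [-1.574, 0.001, -0.244]
force: [0.3, -2.6, 2.4]
gripper_width: -0.0002
```

Emit:
{"method": "jog_arm", "body": {
  "plan": [
    [[0,-20,0],[0,0,0]],
    [[0,-30,0],[0,0,0]],
    [[0,-30,0],[0,0,0]],
    [[-30,0,0],[0,0,0]],
    [[-35,0,0],[0,0,0]],
    [[-35,0,0],[0,0,0]],
    [[-10,0,0],[0,0,0]],
    [[0,0,0],[0,0,0]]
  ]
}}

```text
t: 23.15
ee_pos: [0.4585, -0.0526, 0.3438]
orientation: [-1.573, 0.002, -0.241]
force: [0.5, -0.3, 0.8]
gripper_width: 0.0001
```

```bash
python3 - <<'E'
from h import *
tilt('side'); tilt('top')
for n in('top','side'):
    k=snap(n); P=cloud(k);Z=P[...,2];w=P[(np.hypot(P[...,0]-.613,P[...,1]-.1115)<.045)&(Z>.03)&(Z<.07)]
    print(n,len(w),cv2.minEnclosingCircle((w[:,:2]*1000).astype(np.float32)))
go(S(-.134,-.12,.16),33)
E
```

```text
s -0.13 n76 z50 0.178 z90 0.191
s -0.11 n100 z50 0.183 z90 0.189
s -0.09 n63 z50 0.184 z90 0.187
s -0.07 n127 z50 0.185 z90 0.191
s -0.05 n84 z50 0.197 z90 0.200
s -0.03 n50 z50 0.197 z90 0.199
s -0.01 n60 z50 0.197 z90 0.199
s 0.01 n45 z50 0.198 z90 0.199
s 0.03 n37 z50 0.191 z90 0.193
s 0.05 n49 z50 0.189 z90 0.191
s 0.07 n39 z50 0.188 z90 0.189
s 0.09 n21 z50 0.187 z90 0.187
s -0.13 n42 z50 0.188 z90 0.193
s -0.11 n134 z50 0.188 z90 0.192
s -0.09 n132 z50 0.186 z90 0.190
s -0.07 n135 z50 0.187 z90 0.192
s -0.05 n136 z50 0.200 z90 0.203
s -0.03 n123 z50 0.201 z90 0.203
s -0.01 n130 z50 0.200 z90 0.203
s 0.01 n122 z50 0.201 z90 0.203
s 0.03 n116 z50 0.195 z90 0.197
s 0.05 n121 z50 0.193 z90 0.195
s 0.07 n117 z50 0.191 z90 0.193
s 0.09 n78 z50 0.188 z90 0.190
top 186 ((612.6834716796875, 110.11188507080078), 32.48945236206055)
side 382 ((613.7054443359375, 110.44465637207031), 35.01721954345703)
tcp target [0.47  0.147 0.205] shift [-41.7 138.3 198. ] norm 245 rot [ 0.006 -0.008 -0.575] F [-0.2  0.2 -0.7] w 0.1 t 23.35
```

Emit:
{"method": "jog_arm", "body": {
  "plan": [
    [[0,0,33],[0,0,0]],
    [[0,0,33],[0,0,0]],
    [[0,0,33],[0,0,0]],
    [[0,0,33],[0,0,0]],
    [[0,0,33],[0,0,0]],
    [[0,0,33],[0,0,0]],
    [[0,0,0],[0,0,-0.115]],
    [[0,0,0],[0,0,-0.115]],
    [[0,0,0],[0,0,-0.115]],
    [[0,0,0],[0,0,-0.115]],
    [[0,0,0],[0,0,-0.115]],
    [[0,0,0],[0,0,0]],
    [[0,0,0],[0,0,0]]
  ],
  "gripper": 85
}}

```text
t: 24.43
ee_pos: [0.5086, 0.1376, 0.3426]
orientation: [-1.579, -0.553, -0.239]
force: [-0.1, 0.2, 0.2]
gripper_width: 0.0851
```

```bash
python3 - <<'E'
from h import *
T=np.array([.613,.1108,.0315]); g=ori(33)[:,1]
go(T-.12*g,33); go(T,33)
E
```

```text
tcp target [0.521 0.133 0.177] shift [-75.7 147.4  -0.6] norm 166 rot [ 0.011 -0.004 -0.023] F [-0.1  0.2  0.2] w 85.1 t 24.43
tcp target [0.584 0.118 0.077] shift [-73.  267.3   0.7] norm 277 rot [ 0.011 -0.004 -0.023] F [-0.1  0.2  0.2] w 85.1 t 24.43
```

Emit:
{"method": "jog_arm", "body": {
  "plan": [
    [[-15,29,0],[0,0,-0.023]],
    [[-16,29,0],[0,0,0]],
    [[-16,29,0],[0,0,0]],
    [[-16,29,0],[0,0,0]],
    [[-14,26,0],[0,0,0]],
    [[0,0,0],[0,0,0]],
    [[0,0,0],[0,0,0]]
  ]
}}

```text
t: 25.02
ee_pos: [0.5219, 0.1318, 0.181]
orientation: [-1.584, -0.577, -0.24]
force: [-0.3, 0.1, 0.5]
gripper_width: 0.0849
```

```bash
python3 - <<'E'
from h import *
go([.613,.1108,.0315],33)
E
```

```text
tcp target [0.584 0.118 0.077] shift [ -3.2 122.2   2.7] norm 122 rot [ 0.016 -0.006  0.001] F [-0.3  0.1  0.5] w 84.9 t 25.02
```

Emit:
{"method": "jog_arm", "body": {
  "plan": [
    [[-3,20,2],[0.012,-0.005,0]],
    [[0,25,0],[0,0,0]],
    [[0,25,0],[0,0,0]],
    [[0,20,0],[0,0,0]],
    [[0,0,0],[0,0,0]],
    [[0,0,0],[0,0,0]]
  ]
}}

```text
t: 25.52
ee_pos: [0.5691, 0.1234, 0.1071]
orientation: [-1.568, -0.583, -0.238]
force: [-0.2, -0.7, -0.6]
gripper_width: 0.085
```

```bash
python3 - <<'E'
from h import *
go([.613,.1108,.0315],33)
E
```

```text
tcp target [0.584 0.118 0.077] shift [-3.1 34.2 -2.1] norm 34 rot [ 0.    -0.004  0.007] F [-0.2 -0.7 -0.6] w 85.0 t 25.52
```

Emit:
{"method": "jog_arm", "body": {
  "plan": [
    [[-3,12,-2],[0,0,0.006]],
    [[0,12,0],[0,0,0]],
    [[0,9,0],[0,0,0]],
    [[0,0,0],[0,0,0]],
    [[0,0,0],[0,0,0]]
  ]
}}

```text
t: 25.93
ee_pos: [0.5825, 0.1186, 0.0781]
orientation: [-1.568, -0.576, -0.237]
force: [0.8, -0.5, 1.1]
gripper_width: 0.085
```

```bash
python3 - <<'E'
from h import *
go([.613,.1108,.0315],33)
k=snap('side'); P=cloud(k);Z=P[...,2];w=P[(np.hypot(P[...,0]-.613,P[...,1]-.1115)<.045)&(Z>.03)&(Z<.056)]
print(len(w),cv2.minEnclosingCircle((w[:,:2]*1000).astype(np.float32)))
E
```

```text
tcp target [0.584 0.118 0.077] shift [ 1.   2.2 -0.5] norm 2 rot [-0.001 -0.003  0.   ] F [ 0.8 -0.5  1.1] w 85.0 t 25.93
177 ((616.7913208007812, 104.9506607055664), 37.68376541137695)
```

Emit:
{"method": "jog_arm", "body": {
  "plan": [
    [[0,1,0],[0,0,0]],
    [[0,0,0],[0,0,0]],
    [[0,0,0],[0,0,0]],
    [[0,0,0],[0,0,0]],
    [[0,0,0],[0,0,0]],
    [[0,0,0],[0,0,0]],
    [[0,0,0],[0,0,0]],
    [[0,0,0],[0,0,0]]
  ],
  "gripper": 40,
  "squeeze": 30
}}

```text
t: 26.65
ee_pos: [0.5825, 0.1187, 0.0767]
orientation: [-1.568, -0.576, -0.236]
force: [-3.9, 0.5, 7.8]
gripper_width: 0.0652
```

```bash
python3 - <<'E'
from h import *
s=manip.read_state(); R0=R.from_euler('xyz',s['orientation']).as_matrix(); print(s['ee_pos'],s['gripper_width'],s['force'])
for d in([0,0,.02],-.10*LY+[0,0,.02],[.5193-.6135,.3228-.1108,.034]): print((R0.T@d*1000).round(1))
E
```

```text
[0.58251089 0.11870762 0.07667997] 0.06523654852475101 [-3.86463393  0.49396648  7.84443467]
[ 10.9 -16.8   0. ]
[-73.  -71.3  -0. ]
[ -99.8 -104.9  184.4]
```

Emit:
{"method": "jog_arm", "body": {
  "plan": [
    [[5,-8,0],[0,0,0]],
    [[6,-9,0],[0,0,0]],
    [[-21,-13.6,0],[0,0,0]],
    [[-21,-13.6,0],[0,0,0]],
    [[-21,-13.6,0],[0,0,0]],
    [[-21,-13.6,0],[0,0,0]],
    [[-4,-5,26],[0,0,0]],
    [[-4,-5,26],[0,0,0]],
    [[-4,-5,26],[0,0,0]],
    [[-4,-5,26],[0,0,0]],
    [[-4,-5,26],[0,0,0]],
    [[-4,-5,27],[0,0,0]],
    [[-3,-4,27],[0,0,0]],
    [[0,0,0],[0,0,0]],
    [[0,0,0],[0,0,0]]
  ]
}}

```text
t: 27.9
ee_pos: [0.487, 0.3327, 0.1101]
orientation: [-1.566, -0.573, -0.234]
force: [-0.1, -1.6, -0.8]
gripper_width: 0.0651
```

```bash
python3 - <<'E'
from h import *
s=manip.read_state(); R0=R.from_euler('xyz',s['orientation']).as_matrix(); print(s['gripper_width'])
tgt=np.array([.5825-.0942,.1187+.212,.0767+.004])
print('to place',(R0.T@(tgt-s['ee_pos'])*1000).round(1), 'rot',R.from_matrix(R0.T@ori(33)).as_rotvec().round(3))
c=snap('side'); d=snap('top')
a=cv2.resize(c['frame'][190:340,200:350],(400,400),interpolation=2); b=cv2.resize(d['frame'][150:300,140:290],(400,400),interpolation=2)
cv2.imwrite('pics/g8.png',cv2.hconcat([a,b]))
for n,k in(('top',d),('side',c)):
    P=cloud(k);Z=P[...,2];w=P[(np.hypot(P[...,0]-.519,P[...,1]-.323)<.045)&(Z>.05)&(Z<.095)&(k['frame'].min(-1)>110)]
    if len(w): print(n,len(w),w.min(0).round(3),w.max(0).round(3),cv2.minEnclosingCircle((w[:,:2]*1000).astype(np.float32)))
E
```

```text
0.06509873899010085
to place [-14.5  25.7  -1.7] rot [-0.004 -0.    -0.002]
top 165 [0.499 0.283 0.05 ] [0.55  0.362 0.092] ((519.6611938476562, 323.46295166015625), 40.5142822265625)
side 382 [0.501 0.291 0.05 ] [0.551 0.367 0.091] ((517.3489379882812, 328.2049560546875), 39.71907043457031)
```

View pics/g8.png

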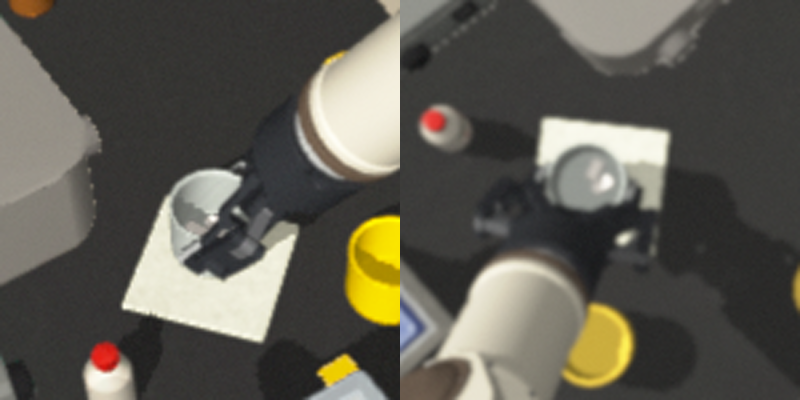

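Emit:
{"method": "jog_arm", "body": {
  "plan": [
    [[-5,10,-1.7],[0,0,0]],
    [[-5,10,0],[0,0,0]],
    [[-4.3,5,0],[0,0,0]],
    [[0,0,0],[0,0,0]],
    [[0,0,0],[0,0,0]]
  ]
}}

```text
t: 28.42
ee_pos: [0.4886, 0.3266, 0.0806]
orientation: [-1.571, -0.574, -0.236]
force: [-0.2, 0.1, -0.9]
gripper_width: 0.0655
```

Emit:
{"method": "jog_arm", "body": {
  "plan": [
    [[0,0,0],[0,0,0]],
    [[0,0,0],[0,0,0]],
    [[0,0,0],[0,0,0]],
    [[0,0,0],[0,0,0]],
    [[0,0,0],[0,0,0]],
    [[0,0,0],[0,0,0]]
  ],
  "gripper": 85
}}

```text
t: 28.92
ee_pos: [0.4888, 0.3281, 0.081]
orientation: [-1.569, -0.574, -0.236]
force: [0.3, 0.6, -0.2]
gripper_width: 0.085
```

Emit:
{"method": "jog_arm", "body": {
  "plan": [
    [[0,-10,0],[0,0,0]],
    [[0,-20,0],[0,0,0]],
    [[0,-30,0],[0,0,0]],
    [[0,-30,0],[0,0,0]],
    [[0,-30,0],[0,0,0]],
    [[0,-30,0],[0,0,0]],
    [[0,-30,0],[0,0,0]],
    [[0,-30,0],[0,0,0]],
    [[0,0,0],[0,0,0]],
    [[0,0,0],[0,0,0]],
    [[0,0,0],[0,0,0]]
  ]
}}

```text
t: 29.83
ee_pos: [0.3778, 0.3539, 0.2574]
orientation: [-1.569, -0.574, -0.236]
force: [-0.1, -0.5, -0.0]
gripper_width: 0.0851
```

```bash
python3 - <<'E'
from h import *
for n in('top','side'):
    k=snap(n); P=cloud(k);Z=P[...,2]; f=k['frame']; r=cv2.imread('pics/%s0.png'%n)
    near=np.hypot(P[...,0]-.519,P[...,1]-.323)
    w=P[(near<.05)&(Z>.03)&(Z<.07)]; print(n,'pot',len(w),cv2.minEnclosingCircle((w[:,:2]*1000).astype(np.float32)),w[:,2].max())
    m=cv2.morphologyEx(((near<.1)&(f.min(-1)>100)&(Z<.02)).astype(np.uint8),cv2.MORPH_OPEN,np.ones((3,3)))
    h=cv2.convexHull(np.argwhere(m)[:,::-1].astype(np.int32))[:,0]
    W=np.array([onplane(k,u,v,.004)[:2]*1000 for u,v in h]).astype(np.float32); print('mat',cv2.minAreaRect(W))
    u,v=proj(k,[*(np.mean([w[:,0].min(),w[:,0].max()]),np.mean([w[:,1].min(),w[:,1].max()])),.01]).astype(int)
    q=f[v-9:v+10,u-9:u+10].min(-1); print('bright',q.max())
    for nm,p in(('amber',[.717,.059,.05]),('drop',[.794,.1,.04]),('tape',[.426,.12,.01]),('red',[.567,.44,.04])):
        u,v=proj(k,p).astype(int); print(nm,cv2.absdiff(f,r)[max(v-14,0):v+14,max(u-14,0):u+14].mean().round(1),end=' ')
    print()
tilt('top')
E
```

```text
top pot 204 ((519.4895629882812, 319.24493408203125), 32.33132553100586) 0.05896736309996853
mat ((519.9170532226562, 321.43896484375), (115.48187255859375, 114.8133773803711), 81.9854507446289)
bright 243
amber 1.2 drop 0.8 tape 0.8 red 1.0 
side pot 528 ((519.33154296875, 320.6251525878906), 33.90203094482422) 0.05742264754492776
mat ((521.0482177734375, 325.0592346191406), (112.58259582519531, 111.4494400024414), 82.13275909423828)
bright 241
amber 5.7 drop 8.5 tape 8.5 red 6.6 
s -0.13 n46 z50 0.189 z90 0.194
s -0.11 n126 z50 0.189 z90 0.193
s -0.09 n128 z50 0.187 z90 0.189
s -0.07 n134 z50 0.187 z90 0.193
s -0.05 n133 z50 0.200 z90 0.202
s -0.03 n125 z50 0.201 z90 0.203
s -0.01 n130 z50 0.200 z90 0.203
s 0.01 n120 z50 0.201 z90 0.203
s 0.03 n115 z50 0.195 z90 0.197
s 0.05 n118 z50 0.193 z90 0.195
s 0.07 n119 z50 0.190 z90 0.192
s 0.09 n79 z50 0.189 z90 0.190
```

```bash
python3 -c "
from station import manip
print(manip.finish_job())"
```

```text
the job is handed in; nothing more can be done
None
```

The job is done and was handed in at about 30 s. I stood the pot under the flask's mouth, tipped the flask to its stop (about 0.5 rad) and tapped its side 5 times. Both stir bars had already dropped by the third tap. I then swung the flask back and returned the pot to its mat.

**Last checks:**
- **Pot:** it stands on the mat, 2–5 mm from the middle. The two cameras disagree by about that much.
- **Bars:** both were visible on the pot floor while it was still under the flask, and the pot still held white bars in the last picture I viewed, just before I set it down. After setting it down I checked only that something bright was still inside, so I did not count the two bars again.
- **Flask:** slightly mouth-up, about 0.08 rad.
- **Bottles and tape roll:** unchanged in the top view. The side view differed by a small, similar amount at all of them. I took that for a lighting or exposure change and did not check it further.
- **Robot:** the gripper is open and clear of everything.

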